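Hold the spring clip open over the card

ROBOT

A 6-joint arm with a two-finger parallel gripper is mounted at the origin on a cart in front of the work surface, level with it; the furniture and walls round the work are solid. World frame = base frame: x ahead of the robot, y to its left, z up, the work surface at z = 0. Lengths are in m, angles in rad, forces in N, time in s.
With the tool pointing down it reaches from about 0.3 to 0.775 m from the base axis. Payload 14.6 kg.
Tool frame: the origin (TCP) lies midway between the tips of the shut fingers; the grasp point (between the pads) lies 19 mm behind it (ctrl.grip_depth is the z of the grasp point in the tool frame, in m); z points along the fingers, y is the line along which they close (so a half turn about z gives the same grasp; the last joint's range is limited). The gripper opens to 94 mm and grips with 3 to 60 N. Pads are 16 mm wide; open, the fingers measure 119 mm over their backs; the gripper's body (75 mm by 177 mm) begins 78 mm behind the grasp point.
Start: joints at [-1.33, 0.3, 1.521, -0, 1.321, -0.067], TCP at [0.167, -0.524, 0.174] pointing down, gripper open.
Joint ranges: [-3.03, 3.03], [-0.79, 2.21], [0.23, 2.52], [-1.04, 4.18], [0, 3.07], [-2.55, 2.55]. Speed limits (rad/s): [2.22, 2.22, 2.57, 3.14, 3.14, 3.14].

INTERFACE

Orientations are given as [roll, pitch, yaw] about the fixed x, y, z axes, in that order (R = Rz(yaw) Ry(pitch) Rx(roll)).
In Python, from station import ctrl gives the robot as it stands. The module is installed in compiled form; this text tells all that it offers.
- The arm moves only by the tool carry_out, never from a script. Its argument "commands" is a list of rows, each a list of 3 entries, a list of its own where there are three numbers: the closure, from 0 (fully open) to 1 (shut), then the shift along the tool's x, y, z in mm, then the turn, a rotation vector about the tool's x, y, z in rad. In form: [[gripper, [tx, ty, tz], [wx, wy, wz]], ...]. A call has 1 to 10 rows; each row shifts and turns the commanded pose from where the row before left it, along the tool's axes as they then stand; what a row does not reach is not made up. A row lasts 1/8 s, in which the tool goes at most 62.5 mm and 10.7 degrees, less where a joint would pass 70% of its speed; a pose out of reach is approached as far as the arm can. A call with a gripper value outside its range is refused whole. The fingers move at their own pace and stop on an object; "squeeze" is the grip in N (left out, the last holds). Time passes only in rows, so rows that do not move let the fingers close. It gives the time, the measured TCP pose, the force, the opening and the grip force at its end, in the units of the state.
- ctrl.get_obs(): the state, without advancing time (a new reading comes with each control period).
- ctrl.camera(name): name is "scene" or "top" or "wrist"; returns a dict with "img" (420x560x3 uint8, blue, green, red), "camera_matrix" (3x3 intrinsics, pixels), "rvec" (rotation vector, rad) and "tvec" (3), from world to camera coordinates, as OpenCV has them. Camera axes: x right, y down, z forward; pixel columns grow to the right and rows downward; lengths in m; the calibration is good to about 2 mm. The wrist camera is an equidistant fisheye: a pixel r from the principal point sees the ray r / f radians off the axis. A picture is of the moment at which its call begins. There is no depth.
- ctrl.hand_in(): hands the job in; it is judged then, once.
Trained networks look in the newest picture that a camera, given by its name, has taken for a name from the list of things; names that differ only in an ending like _2 or _b are one class to them, and where a whole thing is asked for, a point or a joint stands for the part that bears it (a point fixed in the world has none). Each returns a list of dicts, best first, with "score" (0 to 1); they miss things now and then, are a little off and sometimes report something else, mostly with a low value. They report only what shows in the picture. A call takes as long as a camera call. They do not tell look-alikes from the thing itself.
- ctrl.outline_of(thing, camera): "region" (420x560 bool, what is visible of it).
- ctrl.place_of(thing, camera): "at" ([x, y, z] in m, in world coordinates, good to about 4 mm: a listed point, or the origin of a listed thing).
The state is a dict: "time_s": time; "qpos": joint angles; "joint_vel": joint speeds; "tau": joint torques, N m; "ee_pos": TCP position; "eef_rot": TCP orientation; "force": force on the tool from outside, world axes, zero at the start; "moment": the same for the moment, N m; "grip_width": finger opening in m; "grip_force": force on a finger pad.
Only numpy, scipy, OpenCV 4.12 (cv2) and the standard library are available. Lean on these libraries where they do the work, as an engineer would, in place of code of your own. Each camera call takes 0.05 s, during which the arm holds its last target. There are 200 camera calls.

TASK

A colleague wants to slip a second sheet against the card in the small stand: squeeze the levers of the white spring clip to take it off the end of the near test-tube rack, and hold it squeezed wide open, jaws down, astride the middle of the card's top edge and square to it, one jaw on each side about 2 cm down, neither touching the card. Leave the rack, the stand, the timer, the marker and the tape roll where they are, and do not drop the clip. Finish while still holding the clip open there; do not let go.

Things in the scene. Friction and masses are not known exactly. Their poses are not given: they have to be found in the camera images.
- clip: White plastic spring clip, 102 mm tall, 85 g, parked jaws down on the rack's end board, 7 mm deep. z up, hinge pin along y 46 mm above the origin; half A (this body) on the -x side, half B mirrors it at +x. Origin: midway between the lower inner edges of the jaws as parked (dark pads 24 mm wide, 8 mm apart). Press the lever bars together along x to open. Either half may face either side.
- clip_jaw (a joint): Opening of the clip, rad (half B against half A): about 0 as parked, -0.17 jaws shut, 0.60 fully open (hard stop); over 0.35 is wide open. Bars measure 58 mm over their outsides at 0, 39 mm at 0.35, 25 mm at 0.60; jaw tips 8, 24 and 34 mm apart. The spring takes 4 N on the bars at 0, 7 N at 0.60. Both halves turn alike if both bars are pressed.
- jaw_tip_a (a point): Lower inner edge, mid-width, of the jaw of half A (the clip's -x side).
- jaw_tip_b (a point): Lower inner edge, mid-width, of the jaw of half B (the clip's +x side).
- clip_grip (a point): Point midway between the two lever bars as parked, 98 mm above the clip's origin, fixed to half A. The levers splay upwards and end in round bars (radius 4 mm, 26 mm long, along the clip's y) with centres 25 mm to either side of it along x. With the clip fully open the jaw tips lie about 100 mm below the bars' centres.
- rack: Loose wooden test-tube rack near the robot, 50 x 220 x 85 mm, 0.4 kg; origin at the centre of its underside, y along its length. The clip sits on the end board at its -y end (8 mm thick, 85 mm high, centred at y = -106 mm); two tubes fixed in it rise about 130 mm at y = +49 and +82 mm. The similar rack at the back wall is not part of the job.
- stand: Loose card stand, 0.6 kg: wooden foot 70 x 130 x 21 mm with a stiff white card upright in it. Origin at the centre of the underside; the card lies in the plane x = 0, is 3 mm thick (x), 120 mm wide (y), and its top edge is 95 mm above the origin.
- card_top (a point): Middle of the card's top edge; x is normal to the card, y runs along the edge, z up.
- timer: Bystander: white clockwork kitchen timer with a dial, 63 x 60 x 68 mm; origin at the centre of its underside.
- marker: Bystander: marker pen lying down, 17 x 135 x 16 mm, long along its y; origin under its centre.
- tape_roll: Bystander: roll of tape lying flat, 104 mm across, 25 mm high; origin under its centre.
Mind the look-alikes: they are no part of the job. What is shaped like the clip but purple is not meant.

How it is judged:
By the outcome, as a careful person would: the job done as asked, in the order asked, and still so for the second after the job is handed in, while the arm keeps its last pose, push and grip.
It also fails if it takes over 32 s, if anything falls off the work surface, if the arm or the gripper's body presses on something with over 40 N, if the wrist force passes 120 N, or if a joint passes its speed limit or range.

## Working session

There is one attempt and no reset: what is moved stays moved. The work goes in short steps, Python scripts to look and compute and a tool call to move; the robot and the scene stay as the last step left them, time stands still between calls to the robot, and variables do not carry over. Pictures are saved under pics/ and viewed, at most 10 in all, crops included, and the job is handed in when it is done.

Besides the shell and the picture viewer there is one more tool, called after "Emit:" as name([rows], argument=value, ...), one row to a line, values as JSON. carry_out: Moves the arm, as the interface text tells. Its arguments: {"type":"object","properties":{"commands":{"type":"array","items":{"type":"array"}},"squeeze":{"type":"number"}},"required":["commands"]}

```bash
mkdir -p pics
python3 - <<'E'
from station import ctrl
import cv2, numpy as np
o=ctrl.get_obs(); print({k:np.round(v,3) for k,v in o.items()}, ctrl.grip_depth)
ims=[]
for c in ["scene","top","wrist"]:
    d=ctrl.camera(c); cv2.imwrite(f"pics/{c}0.png",d["img"])
    for t in ["clip","clip_grip","jaw_tip_a","jaw_tip_b","rack","stand","card_top","timer","marker","tape_roll"]:
        print(c,t,[(round(r["score"],2),np.round(r["at"],3).tolist()) for r in ctrl.place_of(t,c)[:3]])
E
```

```text
{'time_s': np.float64(0.0), 'qpos': array([-1.33 ,  0.3  ,  1.522,  0.   ,  1.321, -0.067]), 'joint_vel': array([ 0.001,  0.   ,  0.001,  0.001, -0.002,  0.001]), 'tau': array([ 0.0000e+00, -5.3181e+01, -3.5273e+01,  7.1000e-02,  2.4000e-02,
       -0.0000e+00]), 'ee_pos': array([ 0.167, -0.524,  0.174]), 'eef_rot': array([-3.14 , -0.   ,  0.308]), 'force': array([ 0.704, -0.32 , -0.119]), 'moment': array([ 0.054,  0.002, -0.015]), 'grip_force': np.float64(0.0), 'grip_width': np.float64(0.094)} -0.0188
scene clip [(0.86, [0.582, -0.35, 0.0]), (0.81, [0.498, -0.362, 0.08])]
scene clip_grip [(0.95, [0.496, -0.362, 0.173]), (0.6, [0.58, -0.352, 0.096]), (0.23, [0.497, -0.361, 0.081])]
scene jaw_tip_a [(0.91, [0.574, -0.354, 0.001]), (0.79, [0.497, -0.369, 0.083]), (0.75, [0.581, -0.35, -0.004])]
scene jaw_tip_b [(0.91, [0.574, -0.354, 0.001]), (0.79, [0.497, -0.369, 0.083]), (0.75, [0.581, -0.35, -0.004])]
scene rack [(0.96, [0.477, -0.256, -0.003])]
scene stand [(0.51, [0.463, 0.229, -0.0])]
scene card_top []
scene timer [(0.73, [0.497, -0.362, 0.176])]
scene marker [(0.49, [0.389, -0.
[... 165 characters left out ...]
-0.354, 0.097])]
top jaw_tip_a [(0.66, [0.499, -0.366, 0.08]), (0.62, [0.574, -0.35, -0.0]), (0.57, [0.582, -0.357, -0.002])]
top jaw_tip_b [(0.66, [0.499, -0.366, 0.08]), (0.62, [0.574, -0.35, -0.0]), (0.57, [0.582, -0.357, -0.002])]
top rack [(0.57, [0.473, -0.257, 0.002])]
top stand [(0.67, [0.464, 0.227, -0.004]), (0.22, [0.523, 0.005, -0.001])]
top card_top [(0.87, [0.466, 0.226, 0.092]), (0.58, [0.489, 0.452, -0.002])]
top timer [(0.76, [0.522, 0.004, -0.002])]
top marker []
top tape_roll [(0.68, [0.491, 0.452, -0.001])]
wrist clip []
wrist clip_grip []
wrist jaw_tip_a []
wrist jaw_tip_b []
wrist rack []
wrist stand []
wrist card_top []
wrist timer []
wrist marker []
wrist tape_roll []
```

View pics/scene0.png

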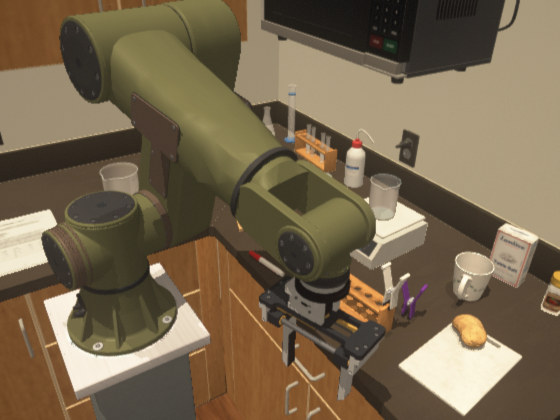

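View pics/top0.png

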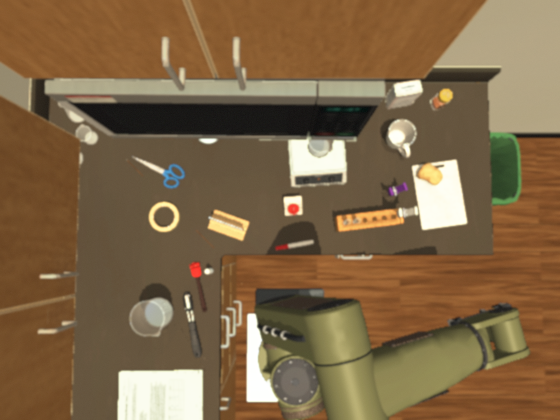

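Scene: white clip at (393,285) on the near rack's end, purple one beside it at (408,298). Top: clip (408,212), rack (370,220), timer (293,205), stand (229,225) rotated about 15°, marker (295,244), tape (164,216). Next I get the yaws from the outlines.

```bash
cat > h.py <<'E'
from station import ctrl
import cv2, numpy as np
from scipy.spatial.transform import Rotation as R
def ray(d,uv,cam):
    K=d["camera_matrix"]; uv=np.atleast_2d(uv).astype(float)
    p=(uv-[K[0,2],K[1,2]])/[K[0,0],K[1,1]]
    if cam=="wrist":
        r=np.linalg.norm(p,axis=1,keepdims=True)+1e-9
        v=np.c_[p/r*np.sin(r),np.cos(r)]
    else: v=np.c_[p,np.ones(len(p))]
    M=cv2.Rodrigues(np.array(d["rvec"],float))[0]
    return -M.T@np.ravel(d["tvec"]), v@M
def atz(d,uv,cam,z):
    c,v=ray(d,uv,cam); return c+v*((z-c[2])/v[:,2])[:,None]
def proj(d,P,cam):
    M=cv2.Rodrigues(np.array(d["rvec"],float))[0]; K=d["camera_matrix"]
    X=np.atleast_2d(P)@M.T+np.ravel(d["tvec"])
    if cam=="wrist":
        rr=np.linalg.norm(X[:,:2],axis=1,keepdims=True)+1e-9; p=X[:,:2]/rr*np.arctan2(rr,X[:,2:])
    else: p=X[:,:2]/X[:,2:]
    return p*[K[0,0],K[1,1]]+[K[0,2],K[1,2]]
def rect(t,cam,z,k=0):
    d=ctrl.camera(cam); rs=ctrl.outline_of(t,cam)
    for r in rs[:3]:
        v,u=np.nonzero(r["region"]); P=atz(d,np.c_[u,v],cam,z)[:,:2]*1000
        (c,s,a)=cv2.minAreaRect(P.astype(np.float32)); print(cam,t,round(r["score"],2),np.round(c,1),np.round(s,1),round(a,1))
E
python3 - <<'E'
from h import *
rect("rack","top",.085); rect("stand","top",.03); rect("timer","top",.06); rect("clip","top",.17); rect("rack","scene",.085)
E
```

```text
top rack 0.82 [ 473.4 -250.2] [ 51.4 225.2] 6.9
top stand 0.69 [461.3 228.4] [132.7  70.7] 70.9
top stand 0.34 [529.4   1.8] [59.5 66.8] 90.0
top timer 0.75 [524.8   2.4] [58.4 62.1] 90.0
top clip 0.56 [ 564.8 -329.4] [25.4 60.3] 18.4
top clip 0.5 [ 492.4 -360.4] [26.4 65.1] 5.7
scene rack 0.66 [ 455.1 -336.1] [116.3 160.3] 17.6
```

Emit:
carry_out([
  [0, [0, 0, -50], [0, 0, 0]],
  [0, [0, 0, -50], [0, 0, 0]],
  [0, [45, -7, 0], [0, 0, 0]],
  [0, [45, -7, 0], [0, 0, 0]],
  [0, [45, -7, 0], [0, 0, 0]],
  [0, [45, -7, 0], [0, 0, 0]],
  [0, [45, -7, 0], [0, 0, 0]],
  [0, [45, -6, 0], [0, 0, 0.07]],
  [0, [45, -6, 0], [0, 0, 0.07]],
  [0, [40, -6, 0], [0, 0, 0.05]],
])

```text
time_s: 3.4
ee_pos: [0.4937, -0.3734, 0.2743]
eef_rot: [3.141, -0.0, 0.116]
force: [-0.3, -0.5, 0.1]
grip_width: 0.0944
grip_force: 0.0
```

Run:
```python
from h import *
o=ctrl.get_obs(); print(o["ee_pos"],o["eef_rot"],o["time_s"],o["joint_vel"])
d=ctrl.camera("wrist"); cv2.imwrite("pics/w1.png",d["img"])
for t in ["clip","clip_grip","jaw_tip_a","rack"]:
    for c in ["wrist","top"]:
        if c=="top": ctrl.camera("top")
        print(c,t,[(round(r["score"],2),np.round(r["at"],3).tolist()) for r in ctrl.place_of(t,c)[:3]])
rect("rack","wrist",.085); rect("clip","wrist",.177)
ctrl.camera("scene");print([(round(r["score"],2),np.round(r["at"],3).tolist()) for r in ctrl.place_of("stand","scene")[:3]])
print(ctrl.place_of("card_top","scene")[:2])
```

```text
[ 0.49372299 -0.37336329  0.27430656] [ 3.14149355e+00 -1.06982148e-04  1.16354613e-01] 3.4 [ 4.52403833e-01  4.38603708e-01 -5.93674680e-01 -5.94835968e-04
  1.51611589e-01  8.45041946e-01]
wrist clip [(0.7, [0.49, -0.366, 0.079]), (0.65, [0.58, -0.35, 0.004])]
top clip [(0.59, [0.499, -0.364, 0.08]), (0.51, [0.576, -0.352, 0.005])]
wrist clip_grip [(0.86, [0.578, -0.35, 0.098]), (0.79, [0.496, -0.364, 0.18])]
top clip_grip [(0.61, [0.496, -0.365, 0.174]), (0.6, [0.572, -0.351, 0.097])]
wrist jaw_tip_a [(0.95, [0.577, -0.346, -0.002]), (0.65, [0.498, -0.357, 0.076]), (0.63, [0.493, -0.367, 0.074])]
top jaw_tip_a [(0.59, [0.58, -0.357, 0.0]), (0.58, [0.491, -0.356, 0.078]), (0.51, [0.496, -0.368, 0.079])]
wrist rack [(0.93, [0.477, -0.26, -0.001])]
top rack [(0.59, [0.475, -0.258, 0.001])]
wrist rack 0.64 [ 481.4 -361.6] [48.3 74.7] 7.9
wrist rack 0.61 [ 480.8 -255.6] [ 60.  227.8] 6.7
wrist clip 0.97 [ 500.1 -362.5] [37.6 57.8] 6.8
wrist clip 0.84 [ 573.9 -354.8] [21.8 45.4] 20.0
wrist clip 0.19 [485.4 -21.4] [15.3 48.8] 85.4
[(0.78, [0.461, 0.232, 0.002])]
[{'at': [0.4618, 0.2276, 0.0939], 'score': 0.67}, {'at': [0.3879, -0.0027, 0.001], 'score': 0.25}]
```

View pics/w1.png

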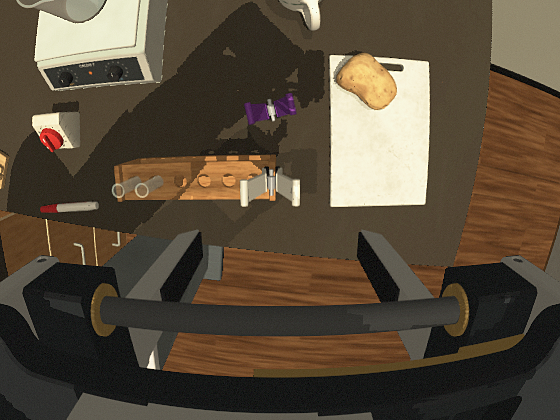

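Wrist view: white clip astride the rack end, bars at about (245,192) and (296,190); the arm was still settling, so I retake it settled and enlarged.

Run:
```python
from h import *
o=ctrl.get_obs(); print(o["ee_pos"],o["eef_rot"],o["time_s"],o["joint_vel"].round(3))
d=ctrl.camera("wrist"); 
im=d["img"][140:240,200:340]; cv2.imwrite("pics/w2.png",cv2.resize(im,None,fx=5.5,fy=5.5,interpolation=cv2.INTER_CUBIC))
for t in ["clip_grip","rack"]: print(t,[(round(r["score"],2),np.round(r["at"],4).tolist()) for r in ctrl.place_of(t,"wrist")[:3]])
rect("clip","wrist",.176); rect("rack","wrist",.085)
```

```text
[ 0.49228223 -0.37421734  0.27421742] [-3.14152259e+00  3.34217265e-05  1.17838493e-01] 4.4 [-0.    -0.001 -0.     0.    -0.    -0.001]
clip_grip [(0.8, [0.4976, -0.366, 0.1787]), (0.62, [0.5804, -0.3538, 0.1009])]
rack [(0.9, [0.4784, -0.259, 0.0007])]
wrist clip 0.85 [ 575.1 -354.5] [20.1 45.6] 20.3
wrist clip 0.66 [ 500.6 -362.8] [38.6 58.9] 6.8
wrist rack 0.77 [ 480.3 -254.9] [ 58.6 226.3] 6.7
```

View pics/w2.png

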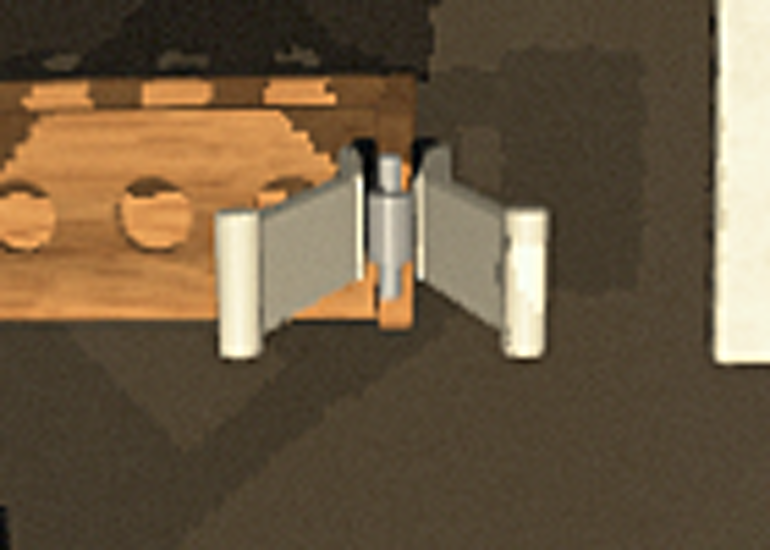

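Enlarged: the left bar's ends are at crop (238,212)/(240,356), the right's at (528,210)/(525,356).

Run:
```python
from h import *
d=ctrl.camera("wrist"); o=ctrl.get_obs()
px=np.array([[238,212],[240,356],[528,210],[525,356]])/5.5+[200,140]
P=atz(d,px,"wrist",.177); print(P.round(4))
L,Rr=P[:2].mean(0),P[2:].mean(0); m=(L+Rr)/2; print("mid",m,"width",np.linalg.norm(L-Rr)+.0)
v=L-Rr; print("yaw",np.arctan2(-v[0],v[1]), [np.arctan2(*(P[i]-P[i+1])[[1,0]]) for i in (0,2)])
T=R.from_euler("xyz",o["eef_rot"]).as_matrix()
print("tool delta mm",(T.T@(m-o["ee_pos"]))*1000)
```

```text
[[ 0.504  -0.3376  0.177 ]
 [ 0.4779 -0.3404  0.177 ]
 [ 0.5103 -0.3881  0.177 ]
 [ 0.484  -0.391   0.177 ]]
mid [ 0.49403859 -0.36426371  0.177     ] width 0.05095483850314417
yaw 0.12169692148178948 [np.float64(0.10727573178516785), np.float64(0.11039747703374649)]
tool delta mm [ 2.913273   -9.68312936 97.24207838]
```

Emit:
carry_out([
  [0, [3.5, -9.5, 0], [0, 0, 0]],
  [0, [0, 0, 30], [0, 0, 0]],
  [0, [0, 0, 40], [0, 0, 0]],
  [0, [0, 0, 30], [0, 0, 0]],
  [0, [0, 0, 16], [0, 0, 0]],
  [0.33, [0, 0, 0], [0, 0, 0]],
  [0.33, [0, 0, 0], [0, 0, 0]],
  [0.33, [0, 0, 0], [0, 0, 0]],
], squeeze=25)

```text
time_s: 5.8
ee_pos: [0.495, -0.3647, 0.1594]
eef_rot: [3.14, -0.001, 0.118]
force: [-0.7, 0.5, -1.1]
grip_width: 0.0677
grip_force: 0.0
```

Run:
```python
from h import *
o=ctrl.get_obs(); print(o["ee_pos"],o["eef_rot"],o["time_s"],o["grip_width"],o["force"])
d=ctrl.camera("wrist"); 
im=d["img"][170:350,160:400]; cv2.imwrite("pics/w3.png",cv2.resize(im,None,fx=3.3,fy=3.3,interpolation=cv2.INTER_CUBIC))
T=R.from_euler("xyz",o["eef_rot"]).as_matrix()
for y in (-.0315,.0315): print("pad px",proj(d,o["ee_pos"]+T@np.array([[0.,y,0],[0,y,-.019]]).T[:,0],"wrist"))
print([(round(r["score"],2),np.round(r["at"],4).tolist()) for r in ctrl.place_of("clip_grip","wrist")[:3]])
```

```text
[ 0.4949875  -0.36466313  0.15941683] [ 3.14033687e+00 -1.23921347e-03  1.17776513e-01] 5.8 0.06765853577652439 [-0.74440639  0.50728285 -1.12896555]
pad px [[233.9458327  226.63322502]]
pad px [[325.30109814 226.7126168 ]]
[(0.84, [0.4969, -0.366, 0.1785])]
```

View pics/w3.png

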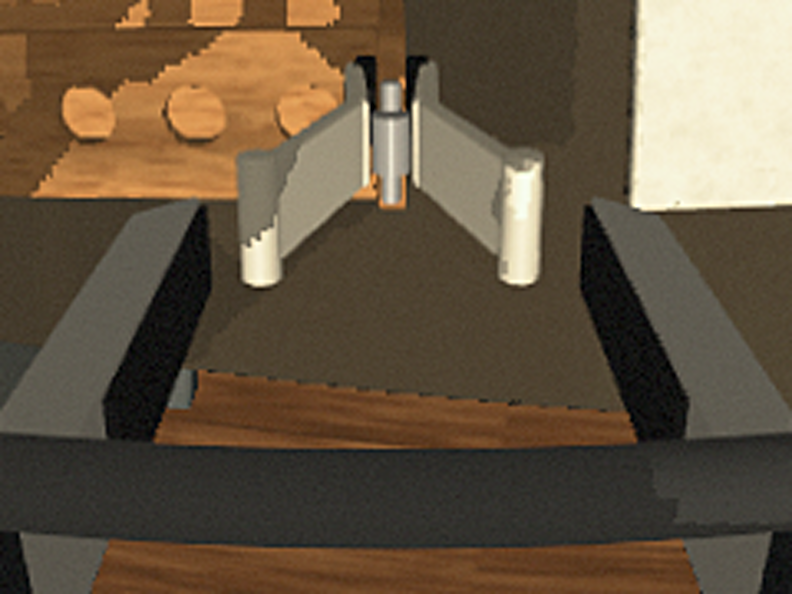

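Crop: bars centred at (260,215) and (521,215), pad edges at 210 and 582, so the gripper sits about 1 mm to the right. I check that in numbers.

Run:
```python
from h import *
d=ctrl.camera("wrist"); o=ctrl.get_obs(); print(o["grip_width"],o["ee_pos"])
px=np.array([[258,155],[262,280],[521,155],[519,280]])/3.3+[160,170]
P=atz(d,px,"wrist",.178); T=R.from_euler("xyz",o["eef_rot"]).as_matrix()
print(((P-o["ee_pos"])@T*1000).round(1))
w=o["grip_width"]/2
Q=np.array([[x,s*w,z] for s in(-1,1) for x in (-.008,.008) for z in (0,-.019)])
print(((proj(d,o["ee_pos"]+Q@T.T,"wrist")-[160,170])*3.3).round())
im=d["img"]; rows=im[225:250:6,200:350].mean(2);
```

```text
0.06274120977387034 [ 0.49475132 -0.36451052  0.1587588 ]
[[ 12.9 -25.7 -19.2]
 [-12.7 -25.9 -19.3]
 [ 12.9  23.7 -19.2]
 [-12.7  24.3 -19.2]]
[[246. 223.]
 [234. 257.]
 [243. 150.]
 [230. 179.]
 [543. 223.]
 [556. 257.]
 [546. 151.]
 [560. 179.]]
```

Emit:
carry_out([
  [0.33, [0, -1, 0], [0, 0, 0]],
  [0.33, [0, 0, 0], [0, 0, 0]],
  [1, [0, 0, 0], [0, 0, 0]],
  [1, [0, 0, -2], [0, 0, 0]],
  [1, [0, 0, -2], [0, 0, 0]],
  [1, [0, 0, -2], [0, 0, 0]],
  [1, [0, 0, 0], [0, 0, 0]],
  [1, [0, 0, 0], [0, 0, 0]],
], squeeze=25)

```text
time_s: 6.95
ee_pos: [0.4945, -0.3634, 0.1642]
eef_rot: [-3.142, 0.0, 0.118]
force: [0.1, 0.6, -0.4]
grip_width: 0.0061
grip_force: 0.0
```

Run:
```python
from h import *
o=ctrl.get_obs(); print(o["ee_pos"],o["eef_rot"],o["time_s"],o["grip_width"],o["force"])
d=ctrl.camera("wrist"); 
im=d["img"][140:320,160:400]; cv2.imwrite("pics/w4.png",cv2.resize(im,None,fx=3.3,fy=3.3,interpolation=cv2.INTER_CUBIC))
for t in("clip_grip","jaw_tip_a","rack"):print(t,[(round(r["score"],2),np.round(r["at"],4).tolist()) for r in ctrl.place_of(t,"wrist")[:3]])
```

```text
[ 0.49449293 -0.36339302  0.16420105] [-3.14155908e+00  5.38716356e-05  1.17805548e-01] 6.95 0.006084581513558069 [ 0.14069138  0.58747709 -0.37081929]
clip_grip [(0.97, [0.5791, -0.3513, 0.0997]), (0.61, [0.4977, -0.3655, 0.1804])]
jaw_tip_a [(0.94, [0.4985, -0.3579, 0.075]), (0.84, [0.4928, -0.3661, 0.0748]), (0.77, [0.5821, -0.3535, 0.0011])]
rack [(0.98, [0.4779, -0.2593, -0.0008])]
```

View pics/w4.png

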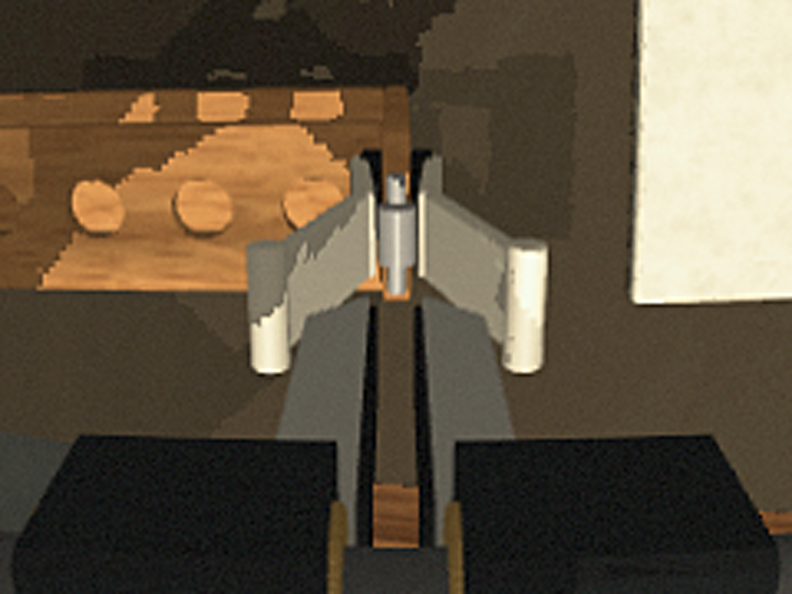

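The grip reading (6 mm, 0 N) says the fingers shut without catching the bars; bars are still at (269,305) and (525,305) in the crop. I compare the finger position with the calibration from a second view.

Run:
```python
from h import *
o=ctrl.get_obs(); T=R.from_euler("xyz",o["eef_rot"]).as_matrix()
out=[]
for c in("wrist","scene"):
    d=ctrl.camera(c); cc,_=ray(d,[[280,210]],c); print(c,"cam in tool mm",((cc-o["ee_pos"])@T*1000).round(1), "axis",(_@T).round(2))
    Q=np.array([[0,0,0],[0,0,-.019],[0,0,-.078]]); B=np.array([[.494,-.364,.177]])+np.array([[0,0,0],[0,0,-.098]])
    p=proj(d,np.r_[o["ee_pos"]+Q@T.T,B],c); print(p.round(1))
    u0,v0,s=(180,160,4) if c=="wrist" else (340,240,4)
    im=cv2.resize(d["img"][v0:v0+130,u0:u0+190],None,fx=s,fy=s,interpolation=cv2.INTER_CUBIC)[:, :]
    for i,(x,y) in enumerate(p): cv2.circle(im,(int((x-u0)*s),int((y-v0)*s)),4,[(0,0,255),(0,255,0),(255,0,0),(0,255,255),(255,0,255)][i],1)
    out.append(cv2.resize(im,(570,300) if 0 else (438,300)))
cv2.imwrite("pics/m5.png",np.vstack(out))
```

```text
wrist cam in tool mm [  71.9   -0.4 -211.1] axis [[-0.27  0.    0.96]]
[[279.6 226.8]
 [279.7 236.5]
 [279.8 281.1]
 [280.5 234. ]
 [280.1 198.1]]
scene cam in tool mm [-726.5  487.7 -660.9] axis [[ 0.55 -0.66  0.51]]
[[393.6 274.9]
 [394.8 267.8]
 [398.8 245. ]
 [394.4 270.4]
 [388.4 305.3]]
```

View pics/m5.png

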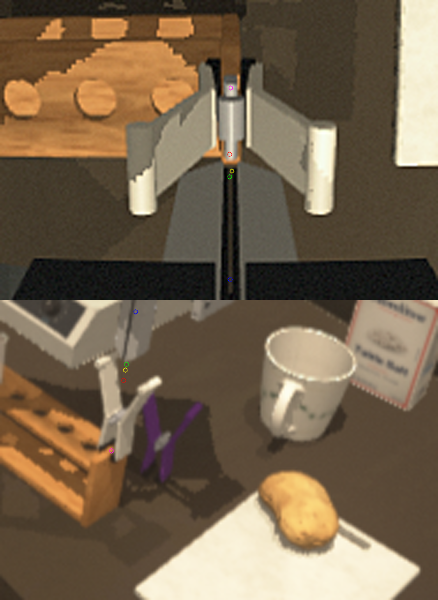

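Wrist (top): the finger tips end near (231,165), lying over the levers; scene (bottom): the finger stands between the bars at about (122,372). I need a sharper look at whether they sit above the bars.

Run:
```python
from h import *
o=ctrl.get_obs(); print(o["grip_width"],o["ee_pos"])
T=R.from_euler("xyz",o["eef_rot"]).as_matrix()
out=[]
for c,u0,v0 in(("scene",372,235),("wrist",255,200)):
    d=ctrl.camera(c); s=8
    im=cv2.resize(d["img"][v0:v0+60,u0:u0+50],None,fx=s,fy=s,interpolation=cv2.INTER_CUBIC)
    p=proj(d,o["ee_pos"]+np.array([[0,0,0],[.008,0,0],[0,0,-.025]])@T.T,c)
    for i,(x,y) in enumerate(p): cv2.circle(im,(int((x-u0+.5)*s),int((y-v0+.5)*s)),3,[(0,0,255),(0,255,0),(255,0,0)][i],-1)
    out.append(im)
cv2.imwrite("pics/m6.png",np.hstack(out))
```

```text
0.00036699247235814014 [ 0.49451455 -0.36339041  0.16420655]
```

View pics/m6.png

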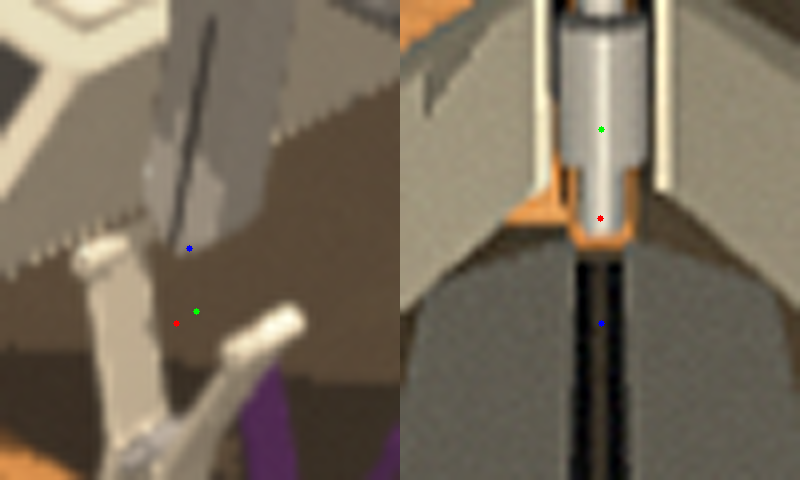

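The scene zoom is clear: the finger tips end at the blue mark, 25 mm above the reported TCP and so above the bars. The real tips are 25 mm shorter than reported. I open, go 32 mm lower and close again.

Emit:
carry_out([
  [0, [0, 0, 0], [0, 0, 0]],
  [0, [0, 0, 0], [0, 0, 0]],
  [0, [0, 0, 0], [0, 0, 0]],
  [0, [0, 0, 0], [0, 0, 0]],
  [0, [0, 0, 0], [0, 0, 0]],
  [0, [0, 0, 0], [0, 0, 0]],
  [0, [0, 0, 0], [0, 0, 0]],
])

```text
time_s: 8.22
ee_pos: [0.4945, -0.3634, 0.1643]
eef_rot: [-3.142, -0.0, 0.118]
force: [0.4, -0.0, -0.1]
grip_width: 0.0671
grip_force: 0.0
```

Emit:
carry_out([
  [0, [0, 0, 16], [0, 0, 0]],
  [0, [0, 0, 16], [0, 0, 0]],
  [0.33, [0, 0, 0], [0, 0, 0]],
  [0.33, [0, 0, 0], [0, 0, 0]],
  [0.33, [0, 0, 0], [0, 0, 0]],
  [0.33, [0, 0, 0], [0, 0, 0]],
], squeeze=25)

```text
time_s: 8.98
ee_pos: [0.4946, -0.3635, 0.1326]
eef_rot: [3.141, -0.0, 0.118]
force: [0.4, 0.2, 0.0]
grip_width: 0.0629
grip_force: 0.0
```

Run:
```python
from h import *
o=ctrl.get_obs(); print(o["grip_width"],o["ee_pos"],o["force"],o["time_s"])
out=[]
for c,u0,v0,w,h,s in(("scene",352,235,70,70,6),("wrist",210,190,140,140,3)):
    d=ctrl.camera(c)
    out.append(cv2.resize(d["img"][v0:v0+h,u0:u0+w],(w*s*420//(h*s),420),interpolation=cv2.INTER_CUBIC))
cv2.imwrite("pics/m7.png",np.hstack(out)[:, :800])
```

```text
0.06294607039701013 [ 0.49464987 -0.36351047  0.13261994] [0.39081502 0.17460241 0.00292234] 8.975
```

View pics/m7.png

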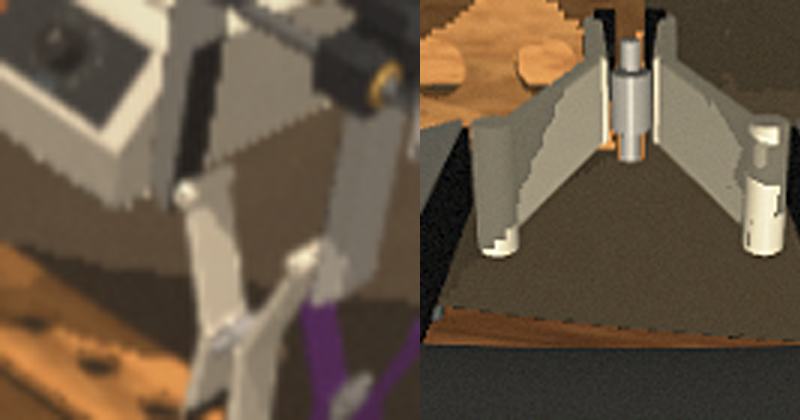

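Scene: both finger tips now reach below the bars ((170,200) beside bar (185,190); (335,298) beside bar (305,255)). Wrist: bars centred between the pads. Squeezing.

Emit:
carry_out([
  [0.33, [0, 0, 3], [0, 0, 0]],
  [0.33, [0, 0, 0], [0, 0, 0]],
  [1, [0, 0, 0], [0, 0, 0]],
  [1, [0, 0, -2], [0, 0, 0]],
  [1, [0, 0, -2], [0, 0, 0]],
  [1, [0, 0, -2], [0, 0, 0]],
  [1, [0, 0, 0], [0, 0, 0]],
  [1, [0, 0, 0], [0, 0, 0]],
], squeeze=25)

```text
time_s: 10.07
ee_pos: [0.4945, -0.3634, 0.1352]
eef_rot: [-3.142, 0.0, 0.118]
force: [0.6, -0.5, -0.2]
grip_width: 0.0238
grip_force: 25.0
```

Run:
```python
from h import *
o=ctrl.get_obs(); print(o["grip_width"],o["grip_force"],o["ee_pos"],o["force"],o["time_s"])
d=ctrl.camera("wrist"); cv2.imwrite("pics/w8.png",d["img"][120:330,130:430])
for t in("clip","clip_grip","jaw_tip_a","rack"):print(t,[(round(r["score"],2),np.round(r["at"],4).tolist()) for r in ctrl.place_of(t,"wrist")[:4]])
rect("rack","wrist",.085)
```

```text
0.023773407786083497 24.99263048171997 [ 0.49448568 -0.36339798  0.13518528] [ 0.57153165 -0.53524092 -0.19986894] 10.075
clip [(0.67, [0.4918, -0.3767, 0.0813]), (0.58, [0.5779, -0.3553, 0.0042])]
clip_grip [(0.94, [0.4954, -0.3506, 0.1768]), (0.67, [0.5787, -0.3531, 0.0972]), (0.41, [0.4961, -0.3803, 0.0795]), (0.26, [0.4984, -0.3436, 0.0798])]
jaw_tip_a [(0.95, [0.4937, -0.3822, 0.0798]), (0.9, [0.5818, -0.3547, -0.004]), (0.84, [0.496, -0.3448, 0.0797]), (0.82, [0.5757, -0.3483, -0.0001])]
rack [(0.75, [0.4794, -0.2612, -0.0025])]
wrist rack 0.96 [ 482.3 -247.7] [ 62.5 241. ] 9.2
```

Squeezed: 24 mm over the pads at 25 N, so the clip is at its stop, and the jaw tips are at y = -0.382 and -0.345, symmetric. Lifting gently and crossing over.

Emit:
carry_out([
  [1, [0, 0, -10], [0, 0, 0]],
  [1, [0, 0, -25], [0, 0, 0]],
  [1, [0, 0, -25], [0, 0, 0]],
  [1, [0, 0, -25], [0, 0, 0]],
  [1, [0, 0, -20], [0, 0, 0]],
  [1, [1, -15, 0], [0, 0, 0]],
  [1, [2, -30, 0], [0, 0, 0]],
  [1, [3, -45, 0], [0, 0, 0]],
  [1, [3, -45, 0], [0, 0, 0]],
  [1, [3, -45, 0], [0, 0, 0]],
])

```text
time_s: 11.68
ee_pos: [0.4845, -0.1809, 0.2394]
eef_rot: [-3.141, 0.001, 0.118]
force: [1.2, -0.6, -0.3]
grip_width: 0.0234
grip_force: 25.0
```

Emit:
carry_out([
  [1, [3, -45, 0], [0, 0, 0]],
  [1, [3, -45, 0], [0, 0, 0]],
  [1, [3, -45, 0], [0, 0, 0]],
  [1, [3, -45, 0], [0, 0, 0]],
  [1, [3, -45, 0], [0, 0, 0]],
  [1, [3, -45, 0], [0, 0, 0]],
  [1, [3, -45, 0], [0, 0, 0]],
  [1, [3, -45, 0], [0, 0, 0]],
  [1, [2, -30, 0], [0, 0, 0]],
  [1, [0, -15, 0], [0, 0, 0]],
])

```text
time_s: 12.92
ee_pos: [0.4624, 0.2234, 0.2395]
eef_rot: [3.141, 0.001, 0.12]
force: [0.5, -0.7, -0.1]
grip_width: 0.0234
grip_force: 25.0
```

Emit:
carry_out([
  [1, [0, 0, 0], [0, 0, -0.1]],
  [1, [0, 0, 0], [0, 0, -0.15]],
  [1, [0, 0, 0], [0, 0, -0.15]],
  [1, [0, 0, 0], [0, 0, -0.15]],
  [1, [0, 0, 0], [0, 0, -0.15]],
  [1, [0, 0, 0], [0, 0, -0.15]],
  [1, [0, 0, 0], [0, 0, -0.15]],
  [1, [0, 0, 0], [0, 0, -0.12]],
  [1, [0, 0, 0], [0, 0, 0]],
  [1, [0, 0, 0], [0, 0, 0]],
])

```text
time_s: 14.18
ee_pos: [0.4633, 0.2218, 0.2401]
eef_rot: [-3.141, 0.0, 1.235]
force: [0.6, -0.7, -1.5]
grip_width: 0.0235
grip_force: 25.0
```

Run:
```python
from h import *
o=ctrl.get_obs(); print(o["grip_width"],o["grip_force"],o["ee_pos"],o["eef_rot"],o["time_s"])
for c in("wrist","scene","top"):
    d=ctrl.camera(c); 
    if c!="top": cv2.imwrite(f"pics/{c}9.png",d["img"])
    for t in("clip_grip","jaw_tip_a","card_top","stand","rack"):print(c,t,[(round(r["score"],2),np.round(r["at"],4).tolist()) for r in ctrl.place_of(t,c)[:3]])
rect("stand","wrist",.021); rect("rack","top",.085); rect("stand","top",.03)
a=cv2.imread("pics/wrist9.png"); b=cv2.imread("pics/scene9.png")
cv2.imwrite("pics/m9.png",np.hstack([a[60:340,80:480],cv2.resize(b[120:320,190:450],(400,280))]))
```

```text
0.023530177249658186 24.99274581670761 [0.46332353 0.22177431 0.24012274] [-3.14147612e+00  1.44032960e-04  1.23482229e+00] 14.175
wrist clip_grip [(0.75, [0.4526, 0.2269, 0.2831])]
wrist jaw_tip_a [(0.79, [0.4517, 0.2332, 0.1834]), (0.68, [0.4773, 0.2207, 0.1849]), (0.26, [0.4619, 0.2234, 0.0008])]
wrist card_top [(0.9, [0.4642, 0.2264, 0.0924])]
wrist stand [(0.83, [0.4632, 0.2284, 0.0004])]
wrist rack []
scene clip_grip [(0.74, [0.4512, 0.228, 0.2793]), (0.68, [0.5764, -0.3527, 0.1009])]
scene jaw_tip_a [(0.79, [0.5774, -0.3545, 0.004]), (0.78, [0.4832, 0.2167, 0.1891]), (0.65, [0.5814, -0.3503, -0.0002])]
scene card_top [(0.67, [0.461, 0.224, 0.0924])]
scene stand [(0.75, [0.4632, 0.2298, -0.0003])]
scene rack [(0.8, [0.4739, -0.2574, -0.0043])]
top clip_grip [(0.62, [0.574, -0.3516, 0.0959])]
top jaw_tip_a [(0.6, [0.5791, -0.3562, 0.0005]), (0.56, [0.5774, -0.3499, -0.003])]
top card_top [(0.77, [0.4659, 0.228, 0.0944])]
top stand [(0.49, [0.4646, 0.2274, -0.0009])]
top rack [(0.57, [0.4741, -0.2578, 0.0022])]
wrist stand 0.58 [463.9 233. ] [121.   68.8] 71.2
top rack 0.98 [ 473.7 -252.2] [ 51.3 228.7] 6.9
top stand 0.54 [451.8 200.5] [78.4 69.4] 71.5
```

View pics/m9.png

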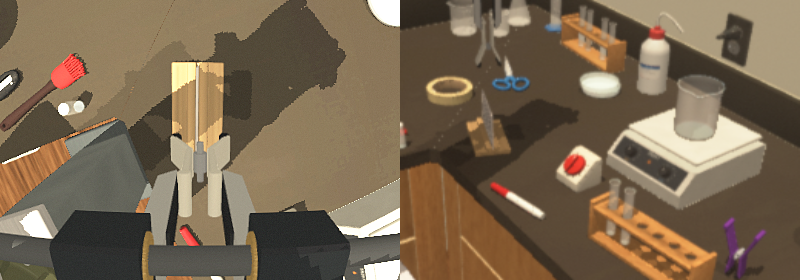

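Left: the open clip is over the stand, card line at (199,100), jaws at (180,155) and (215,155), parallel to it; right: timer, marker, rack and tape are unmoved. That was my last picture, so I go on in numbers: the card line and jaw midpoint from the wrist camera.

Run:
```python
from h import *
d=ctrl.camera("wrist"); o=ctrl.get_obs(); g=d["img"].astype(int)
for r in range(120,200,9): print(r,g[r,268:294].mean(1).round().astype(int).tolist())
T=R.from_euler("xyz",o["eef_rot"]).as_matrix()
print("card pts exp",proj(d,np.array([[.464,.2275,.095]])+np.array([[0,0,0],[.0197,.0566,0],[-.0197,-.0566,0]]),"wrist").round(1))
print("tips exp",proj(d,o["ee_pos"]+np.array([[0,-.017,.056],[0,.017,.056]])@T.T,"wrist").round(1))
A=[]
for i in range(4):
    d=ctrl.camera("wrist")
    A.append([np.round((np.array(r["at"])-o["ee_pos"])@T*1000,1).tolist() for t in("jaw_tip_a","card_top","clip_grip","clip") for r in ctrl.place_of(t,"wrist") if r["score"]>.4])
    print(A[-1])
r=ctrl.outline_of("clip","wrist")[0]["region"]; v,u=np.nonzero(r); print("clip px",u.min(),u.max(),v.min(),v.max(),[ (k,u[v==k].min(),u[v==k].max()) for k in range(v.min(),v.max(),8)])
```

```text
120 [110, 111, 83, 81, 78, 40, 101, 89, 102, 58, 60, 95, 97, 132, 128, 92, 102, 94, 64, 67, 67, 68, 69, 69, 68, 69]
129 [233, 234, 232, 232, 229, 225, 223, 200, 214, 212, 189, 123, 141, 150, 196, 194, 185, 183, 176, 159, 146, 178, 172, 168, 171, 173]
138 [234, 235, 233, 233, 230, 227, 229, 204, 205, 210, 182, 126, 146, 147, 147, 147, 143, 137, 132, 124, 126, 136, 126, 132, 127, 128]
147 [149, 153, 149, 144, 142, 135, 133, 113, 219, 214, 166, 130, 149, 148, 148, 146, 141, 135, 134, 125, 134, 133, 128, 130, 129, 127]
156 [151, 150, 149, 150, 143, 138, 130, 111, 220, 217, 143, 134, 152, 151, 148, 147, 141, 138, 132, 124, 134, 128, 126, 128, 128, 127]
165 [154, 154, 152, 145, 141, 138, 132, 144, 217, 215, 138, 142, 155, 154, 149, 146, 141, 133, 132, 124, 133, 129, 128, 129, 130, 128]
174 [152, 158, 153, 148, 141, 134, 132, 150, 218, 215, 119, 142, 155, 153, 152, 146, 142, 137, 131, 121, 132, 131, 128, 132, 130, 131]
183 [159, 154, 149, 148, 141, 140, 131, 150, 214, 208, 114, 143, 156, 155, 150, 144, 140, 136, 133, 122, 131, 126, 128, 127, 143, 145]
192 [155, 156, 152, 151, 144, 138, 126,
[... 353 characters left out ...]
8], [-0.5, -14.4, -40.7], [-1.3, 14.5, 53.6]]
[[4.8, -17.7, 56.0], [2.5, 15.6, 55.8], [5.0, -4.2, 148.8], [-2.4, -17.3, -41.6], [-1.8, 13.4, 53.0]]
[[2.6, 13.4, 54.5], [3.1, -16.1, 57.1], [2.1, -4.5, 150.1], [1.1, -2.0, 145.9], [-3.7, -14.8, -40.0], [0.1, 12.7, 54.9]]
clip px 250 310 193 276 [(193, np.int64(255), np.int64(306)), (201, np.int64(250), np.int64(309)), (209, np.int64(251), np.int64(308)), (217, np.int64(251), np.int64(309)), (225, np.int64(255), np.int64(305)), (233, np.int64(257), np.int64(301)), (241, np.int64(257), np.int64(301)), (249, np.int64(258), np.int64(301)), (257, np.int64(257), np.int64(301)), (265, np.int64(258), np.int64(301)), (273, np.int64(259), np.int64(301))]
```

Run:
```python
from h import *
d=ctrl.camera("wrist"); g=d["img"].astype(int)
for r in range(114,134): print(r,[tuple(g[r,c]) for c in (272,276,277,283)] if 0 else g[r,[270,272,274,275,276,277,278,280,283,286]].mean(1).round().astype(int).tolist())
c=np.array([.464,.2275,0]); y=np.array([.328,.945,0])
print(proj(d,[c+.06*y+[0,0,.095],c+.06*y+[0,0,.021],c+.065*y+[0,0,.021],c+.07*y+[0,0,.021],c+.066*y+[0,0,.095]],"wrist").round(1))
```

```text
114 [122, 125, 128, 128, 124, 128, 125, 124, 126, 125]
115 [107, 123, 124, 127, 122, 125, 125, 121, 122, 125]
116 [108, 130, 125, 128, 125, 123, 124, 123, 124, 124]
117 [110, 120, 123, 124, 122, 125, 126, 124, 122, 125]
118 [108, 108, 127, 125, 125, 126, 129, 124, 122, 125]
119 [108, 112, 130, 131, 129, 100, 102, 127, 128, 102]
120 [84, 79, 100, 89, 99, 61, 58, 101, 94, 61]
121 [32, 32, 43, 34, 58, 43, 57, 57, 42, 49]
122 [166, 154, 145, 93, 92, 106, 112, 143, 104, 101]
123 [230, 228, 222, 203, 100, 177, 232, 184, 178, 168]
124 [236, 232, 229, 212, 96, 192, 250, 186, 194, 182]
125 [234, 230, 228, 211, 93, 142, 239, 189, 190, 180]
126 [232, 229, 227, 208, 105, 162, 176, 192, 187, 168]
127 [233, 230, 227, 206, 150, 176, 166, 200, 188, 175]
128 [233, 230, 224, 199, 220, 217, 191, 141, 191, 176]
129 [233, 230, 225, 198, 216, 211, 190, 145, 192, 176]
130 [232, 231, 228, 196, 215, 213, 192, 144, 197, 176]
131 [233, 230, 229, 196, 215, 214, 189, 148, 190, 178]
132 [233, 229, 228, 197, 215, 216, 190, 147, 142, 166]
133 [233, 230, 227, 195, 216, 213, 188, 146, 144, 131]
[[278.6 126.3]
 [278.7 125.2]
 [278.7 121.4]
 [278.7 117.6]
 [278.6 120.8]]
```

Emit:
carry_out([
  [1, [2, -2.3, 0], [0, 0, 0]],
  [1, [0, 0, 15], [0, 0, 0]],
  [1, [0, 0, 25], [0, 0, 0]],
  [1, [0, 0, 20], [0, 0, 0]],
  [1, [0, 0, 5], [0, 0, 0]],
  [1, [0, 0, 0], [0, 0, 0]],
])

```text
time_s: 17.27
ee_pos: [0.4619, 0.2246, 0.1752]
eef_rot: [-3.141, 0.0, 1.238]
force: [-0.3, -0.6, -0.4]
grip_width: 0.024
grip_force: 25.0
```

```bash
cat > m.py <<'E'
from h import *
o=ctrl.get_obs(); T=R.from_euler("xyz",o["eef_rot"]).as_matrix(); print(o["ee_pos"],o["eef_rot"],o["grip_width"],o["force"],o["time_s"])
for c in ("wrist","scene","wrist","top"):
    d=ctrl.camera(c)
    print(c,[(t[:4],np.round((np.array(r["at"])-o["ee_pos"])@T*1000,1).tolist()) for t in("jaw_tip_a","card_top","stand") for r in ctrl.place_of(t,c) if r["score"]>.4 and r["at"][1]>0])
    if c=="wrist":
        g=d["img"].astype(int)
        for r in range(125,190,12): print(r,g[r,262:298].mean(1).round().astype(int).tolist())
E
python3 m.py
```

```text
[0.46194931 0.22464284 0.175164  ] [-3.14135340e+00  1.88616874e-04  1.23777478e+00] 0.02400578358288828 [-0.25610928 -0.60918153 -0.42211546] 17.275
wrist [('jaw_', [4.6, -16.9, 60.2]), ('jaw_', [0.2, 14.6, 56.5]), ('card', [2.9, -0.8, 82.5]), ('card', [0.1, 10.9, 51.5]), ('stan', [1.1, -1.2, 178.1])]
125 [219, 219, 221, 222, 227, 207, 226, 227, 226, 223, 224, 220, 218, 215, 212, 157, 168, 180, 186, 135, 188, 193, 192, 187, 187, 183, 177, 174, 168, 171, 173, 172, 163, 162, 164, 159]
137 [227, 228, 229, 231, 234, 220, 236, 236, 236, 234, 233, 231, 229, 226, 217, 155, 222, 220, 215, 126, 147, 153, 152, 154, 181, 178, 194, 182, 155, 146, 167, 166, 151, 121, 148, 178]
149 [238, 148, 138, 142, 144, 140, 151, 153, 157, 152, 151, 142, 143, 134, 125, 145, 221, 213, 210, 129, 152, 153, 155, 152, 147, 146, 141, 138, 131, 124, 139, 133, 133, 129, 132, 132]
161 [141, 139, 141, 145, 145, 141, 149, 155, 155, 153, 150, 149, 143, 137, 125, 146, 224, 212, 174, 137, 155, 153, 156, 151, 151, 144, 141, 136, 130, 121, 139, 133, 133, 131, 132, 135]
173 [139, 140, 140, 144, 145, 144, 155, 154, 156, 154, 1
[... 1035 characters left out ...]
5, 153, 156, 155, 152, 147, 143, 141, 138, 128, 127, 141, 132, 132, 132, 134, 134]
161 [139, 143, 140, 146, 134, 144, 158, 154, 152, 152, 147, 141, 145, 136, 124, 178, 219, 214, 164, 141, 153, 154, 152, 150, 147, 146, 142, 134, 130, 129, 133, 134, 132, 131, 132, 132]
173 [139, 140, 142, 146, 138, 144, 155, 155, 156, 152, 149, 146, 139, 137, 122, 182, 216, 216, 137, 143, 157, 158, 154, 155, 151, 144, 144, 139, 126, 135, 133, 133, 131, 132, 131, 133]
185 [138, 138, 142, 138, 123, 149, 159, 157, 155, 152, 152, 146, 141, 133, 117, 217, 217, 216, 119, 147, 161, 157, 157, 151, 147, 145, 142, 134, 125, 137, 135, 133, 130, 134, 128, 132]
top [('card', [1.8, 1.4, 82.5]), ('stan', [0.4, -0.6, 177.0])]
```

Emit:
carry_out([
  [1, [0, 0, 10], [0, 0, 0]],
  [1, [0, 0, 12], [0, 0, 0]],
  [1, [0, 0, 12], [0, 0, 0]],
  [1, [0, 0, 9], [0, 0, 0]],
  [1, [0, 0, 0], [0, 0, 0]],
  [1, [0, 0, 0], [0, 0, 0]],
])

```text
time_s: 18.82
ee_pos: [0.4622, 0.2247, 0.1326]
eef_rot: [3.141, -0.0, 1.238]
force: [0.0, 0.3, -1.2]
grip_width: 0.0236
grip_force: 25.0
```

```bash
python3 m.py | grep -v "^1"
```

```text
[0.46217261 0.22471436 0.13256228] [ 3.14120660e+00 -3.32152205e-04  1.23778471e+00] 0.023567615207842757 [ 0.00647755  0.27596889 -1.17559344] 18.825
wrist [('jaw_', [5.6, -16.3, 57.1]), ('jaw_', [2.4, 12.7, 55.0]), ('card', [2.1, 1.9, 37.8])]
scene [('jaw_', [2.2, -12.2, 52.9]), ('jaw_', [3.3, 18.4, 48.9]), ('card', [1.9, -2.7, 36.0]), ('stan', [4.9, -0.9, 130.4])]
wrist [('jaw_', [1.6, 13.6, 56.8]), ('jaw_', [5.4, -14.7, 58.2]), ('card', [0.5, -0.5, 43.2]), ('stan', [0.3, -1.3, 130.7])]
top [('card', [3.5, 2.8, 40.2]), ('stan', [2.3, -1.2, 133.5]), ('stan', [1.3, -0.7, 40.8])]
```

Emit:
carry_out([
  [1, [0, 0, 1.5], [0, 0, 0]],
  [1, [0, 0, 0], [0, 0, 0]],
  [1, [0, 0, 0], [0, 0, 0]],
])

```text
time_s: 20.0
ee_pos: [0.462, 0.2246, 0.1307]
eef_rot: [-3.142, 0.0, 1.238]
force: [-0.9, -0.4, -0.9]
grip_width: 0.0235
grip_force: 25.0
```

Run:
```python
from station import ctrl
o=ctrl.get_obs(); print(o["grip_width"],o["force"],o["time_s"]); print(ctrl.hand_in())
```

```text
0.02354675542398676 [-0.9111417  -0.43265624 -0.88187445] 20.0
the job is handed in; nothing more can be done
None
```

I handed the job in at 20.0 s with the white clip still held squeezed fully open astride the middle of the card, jaws about 2 cm down and by my measurements clear of it on both sides; the judge's result was not reported.

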